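Third hand for a cabinet door pull

ROBOT

A 7-joint arm with a two-finger parallel gripper is mounted at the origin on the work surface. World frame = base frame: x ahead of the robot, y to its left, z up, the work surface at z = 0. Lengths are in mm, angles in rad, forces in N, time in s.
With the tool pointing down it reaches from about 425 to 875 mm from the base axis. Payload 9.9 kg.
Tool frame: the origin (TCP) lies between the finger pads; the fingertips stand 25 mm ahead of it and the grasp point (between the pads) lies 6 mm ahead of it; z points along the fingers, y is the line along which they close (so a half turn about z gives the same grasp; the last joint's range is limited). The gripper opens to 85 mm and grips with 20 to 120 N. Pads are 22 mm wide; open, the fingers measure 114 mm over their backs; the gripper's body (76 mm by 85 mm) begins 54 mm behind the grasp point. The pads swing forward as they close: fully open they stand 13 mm farther back than shut.
Start: joints at [-1.261, 0.576, 0.025, 1.437, -0.015, 1.129, -0.057], TCP at [258.991, 623.34, 256.289] pointing down, gripper open.
Joint ranges: [-2.76, 2.76], [-0.34, 2.15], [-1.52, 1.57], [0.19, 2.46], [-1.09, 4.23], [0.17, 1.99], [-2.82, 2.82]. Speed limits (rad/s): [2.22, 2.22, 3.01, 3.01, 3.14, 3.14, 3.14].

INTERFACE

Orientations are given as [roll, pitch, yaw] about the fixed x, y, z axes, in that order (R = Rz(yaw) Ry(pitch) Rx(roll)).
In Python, from rig import readout, vision, arm gives the robot as it stands.
- The arm moves only by the shell command python3 -m inch 'ROWS' [OPENING] [FORCE]. ROWS is JSON, a list of rows, each an object of numbers: "x", "y", "z": the shift along the tool's x, y, z normalised to -1 to 1, where 1 is 100 mm; "turn": the turn about the tool's z normalised to -1 to 1, where 1 is 360 degrees. A call has 1 to 20 rows; each row is the pose to reach, as a shift and turn from the pose commanded when the call began, along the tool's axes at that moment, turning the shorter way round; what a row does not reach only later rows make up. A row lasts 1/8 s, in which the tool goes at most 62.5 mm and 10.7 degrees, less where a joint would pass 70% of its speed; a pose out of reach is approached as far as the arm can. A call with a number of a shift or a turn outside -1 to 1 is refused whole. A call with a gripper value outside its range is refused whole. OPENING is the opening, from -1 (shut) to 1 (fully open), so that 0 is half open, set as the call begins (- or left out, the last holds). The fingers move at their own pace and stop on an object; FORCE is the grip in N (left out, the last holds). Time passes only in rows, so rows that repeat a pose let the fingers close. It gives the time, the measured TCP pose, the force, the opening and the grip force at its end, in the units of the state.
- readout.sense(): the state, without advancing time (a new reading comes with each control period).
- vision.camera(name): name is "side" or "top" or "wrist"; returns a dict with "img" (480x640x3 uint8, blue, green, red), "z_map" (480x640 float32, mm along the optical axis (not along the pixel's ray), 0 where there is no reading), "fx", "fy", "cx", "cy" (pixels), "distortion" ([k1, k2, p1, p2, k3] as OpenCV has them; the pictures are not rectified), "view" (4x4, takes a point from world to camera coordinates). Camera axes: x right, y up, looking along -z (the intrinsics and any distortion apply to the point x, -y, -z); pixel columns grow to the right and rows downward; lengths in mm; the calibration is good to about 2 mm. A picture is of the moment at which its call begins.
- arm.job_done(): hands the job in; it is judged then, once.
Trained networks look in the newest picture that a camera, given by its name, has taken for a name from the list of things; names that differ only in an ending like _2 or _b are one class to them, and where a whole thing is asked for, a point or a joint stands for the part that bears it (a point fixed in the world has none). Each returns a list of dicts, best first, with "conf" (0 to 1); they miss things now and then, are a little off and sometimes report something else, mostly with a low value. They report only what shows in the picture. A call takes as long as a camera call.
- vision.silhouettes(camera, target): "region" (480x640 bool, what is visible of it) and "extent" ([left, top, right, bottom] in pixels, round what is visible of it).
The state is a dict: "time": time; "q": joint angles; "dq": joint speeds; "effort": joint torques, N m; "position": TCP position; "tool_rot": TCP orientation; "contact_force": force on the tool from outside, world axes, zero at the start; "torque": the same for the moment, N m; "grip_width": opening from 0.0 (shut) to 1.0 (fully open); "grip_force": force on a finger pad.
Only numpy, scipy, OpenCV 4.12 (cv2) and the standard library are available. Lean on these libraries where they do the work, as an engineer would, in place of code of your own. Each camera call takes 0.05 s, during which the arm holds its last target. There are 200 camera calls.

TASK

Push the plywood cabinet's door shut until it clicks over its roller catch and stays shut by itself when you let go of it. Then pick up the dark wooden D-shaped pull and hold it upright against the outside of the door, its two feet over the two screw holes, pressing it on with a steady push of about 10 N so that I can screw it on through the open back of the cabinet: finish while still holding and pressing it there, do not let go. Leave the other things on the bench (wood offcut, square, hand drill, jug) where they are.

Things in the scene. Friction and masses are not known exactly. Their poses are not given: they have to be found in the camera images.
- door (a joint): Door hinge, upright axis, rad; grows as the door opens towards the robot. Stays where it is left. 0 = just touching the rubber seal. The sprung roller catch resists from 0.055 to 0.02 (up to about 6 N at the free edge), then draws the door in; seated it rests at about -0.01. Pressed at the screw holes it sinks on into the seal: 10 N puts it at about -0.024, 15 N at -0.036, where it turns hard.
- door_hinge (a point): Point on the door's hinge axis, 100 mm above the bench, level with the door's inner face. Cabinet: backless plywood box 300 mm wide, 120 deep, 200 high, fixed, door towards the robot; hinge on the robot's left (+y), free edge on the right. Door: plain panel without a handle, 296 mm from hinge to free edge, 15 mm thick, from 4 to 196 mm above the bench. Axes as hole_top.
- hole_top (a point): Upper screw hole, a dark dot 7 mm across: its centre on the door's outer face, 50 mm from the free edge (246 mm from the hinge), 172 mm above the bench, 24 mm below the door's top edge, on which a short pencil line marks it from above. Turns with the door: x goes square into the door from outside (away from the robot when shut), y towards the hinge, z up.
- hole_low (a point): Lower screw hole, the same, 100 mm straight below the upper one, 72 mm above the bench. Same axes.
- pull_mid (a point): Centre of the dark wooden D-pull standing on end at the right: 38 mm deep (x), 22 wide (y), 128 high (z), 80 g. Two feet, 38 x 22 x 28 mm, at its ends, joined on the -x side by a bar 16 mm thick; the feet's +x ends go on the door. x points away from the robot within 0.5 rad. Grasp the upper foot (centre 50 mm above this point) across the 22 mm, so that the hand clears the cabinet's top.
- pull_top_foot (a point): Centre of the flat end (+x side) of the pull's upper foot: 19 mm in x and 50 mm up from the pull's centre. It goes on the upper screw hole.
- pull_low_foot (a point): The same for the lower foot, 100 mm below the other. It goes on the lower screw hole.
- offcut: Bystander: plain upright block of dark wood, 45 x 45 x 100 mm; origin at the centre of its underside. Pull and offcut may stand either way round at the right of the bench.
- square: Bystander: flat steel carpenter's square at the right edge, 260 x 165 mm, 4 mm thick; origin at the middle of the area it spans.
- drill: Bystander: small hand drill with wooden grip, lying at the left, about 330 mm long and 62 mm high; origin below its middle.
- jug: Bystander: white ceramic jug at the left, 110 mm across and 170 mm high; origin at the centre of its underside.

How it is judged:
By the outcome, as a careful person would: the job done as asked, in the order asked, and still so for the second after the job is handed in, while the arm keeps its last pose, push and grip.
It also fails if it takes over 61 s, if anything falls off the work surface, if the arm or the gripper's body presses on something with over 40 N, if the wrist force passes 120 N, or if a joint passes its speed limit or range.

## Working session

There is one attempt and no reset: what is moved stays moved. The work goes in short steps, Python scripts to look and compute and a shell command to move; the robot and the scene stay as the last step left them, time stands still between calls to the robot, and variables do not carry over. Pictures are saved under pics/ and viewed, at most 13 in all, crops included, and the job is handed in when it is done.

```bash
ls; mkdir -p pics; cat > h.py <<'E'
import numpy as np, cv2
from rig import readout, vision, arm
def cloud(c):
    v,u=np.mgrid[0:480,0:640]
    K=np.array([[c['fx'],0,c['cx']],[0,c['fy'],c['cy']],[0,0,1.]])
    p=cv2.undistortPoints(np.stack([u,v],-1).reshape(-1,1,2).astype(np.float64),K,np.array(c['distortion'],float)).reshape(480,640,2)
    z=c['z_map'].astype(float)
    P=np.stack([p[...,0]*z,-p[...,1]*z,-z,np.ones_like(z)],-1)
    W=P@np.linalg.inv(np.array(c['view'])).T
    W=W[...,:3]; W[z==0]=np.nan
    return W
E
python3 - <<'E'
from h import *
ims=[]
for n in ['side','top']:
    c=vision.camera(n); cv2.imwrite(f'pics/{n}0.png',c['img']); W=cloud(c); np.save(f'{n}0.npy',W)
    for t in ['door','pull_mid','offcut','square','drill','jug','hole_top','hole_low','door_hinge']:
        for r in vision.silhouettes(n,t)[:2]:
            P=W[r['region']]; P=P[~np.isnan(P[:,0])]
            print(n,t,round(r['conf'],2),np.array(r['extent']).round(),r['region'].sum(), np.percentile(P,[2,50,98],axis=0).round().tolist() if len(P) else None)
s=readout.sense(); print(s)
E
```

```text
pics
side door 0.7 [304. 195. 349. 308.] 2429 [[496.0, -80.0, 10.0], [561.0, 23.0, 124.0], [646.0, 177.0, 197.0]]
side pull_mid 0.84 [296. 352. 310. 400.] 585 [[434.0, -368.0, 8.0], [449.0, -359.0, 86.0], [472.0, -339.0, 129.0]]
side pull_mid 0.22 [303. 197. 350. 310.] 2378 [[496.0, -80.0, 10.0], [561.0, 22.0, 123.0], [646.0, 176.0, 197.0]]
side offcut 0.88 [352. 344. 378. 391.] 825 [[586.0, -362.0, -2.0], [609.0, -351.0, 73.0], [635.0, -312.0, 102.0]]
side offcut 0.36 [304. 196. 350. 308.] 2382 [[496.0, -80.0, 10.0], [560.0, 21.0, 124.0], [645.0, 176.0, 197.0]]
side square 0.62 [258. 417. 381. 479.] 2510 [[346.0, -577.0, -2.0], [421.0, -553.0, 3.0], [594.0, -424.0, 8.0]]
side drill 0.86 [217. 189. 312. 220.] 716 [[262.0, 358.0, 5.0], [410.0, 390.0, 23.0], [539.0, 442.0, 57.0]]
side jug 0.98 [273. 138. 304. 194.] 1384 [[458.0, 488.0, 3.0], [504.0, 511.0, 105.0], [552.0, 588.0, 170.0]]
side hole_top 0.79 [303. 198. 346. 308.] 2345 [[497.0, -80.0, 11.0], [561.0, 22.0, 123.0], [644.0, 175.0, 197.0]]
side hole_top 0.68 [292. 350. 313. 397.] 677 [[434.0, -368.0, -2.0], [449.0, -358.0, 75.
[... 1362 characters left out ...]
201.0]]
{'time': 1.0, 'q': array([-1.26081552,  0.57572247,  0.02485941,  1.43708683, -0.01500398,
        1.1289991 , -0.05646284]), 'dq': array([ 0.00075462,  0.000479  , -0.00116451,  0.00295689, -0.00200536,
       -0.00157618,  0.0007962 ]), 'effort': array([ 7.06627616e-04, -7.65513611e+01,  2.24914826e+00, -2.86286724e+01,
        1.55450864e-02,  3.13984478e-03,  2.77919332e-05]), 'position': array([258.96085171, 623.35965693, 256.27746532]), 'tool_rot': array([-3.14155974e+00, -2.77594979e-05,  2.74787969e+00]), 'contact_force': array([-0.66560234,  0.48349295, -1.35123951]), 'torque': array([ 0.04602757, -0.0306989 , -0.0041667 ]), 'grip_force': 0.0, 'grip_width': 1.00011300405954}
```

```bash
python3 - <<'E'
from h import *
a=cv2.imread('pics/top0.png')[180:360,120:520]; b=cv2.imread('pics/side0.png')[130:430,200:500]
cv2.imwrite('pics/c1.png',cv2.resize(a,None,fx=2,fy=2,interpolation=cv2.INTER_CUBIC)); cv2.imwrite('pics/c2.png',cv2.resize(b,None,fx=2,fy=2,interpolation=cv2.INTER_CUBIC))
T=np.load('top0.npy').reshape(-1,3);S=np.load('side0.npy').reshape(-1,3)
for nm,W in [('top',T),('side',S)]:
    m=(W[:,2]>185)&(W[:,2]<212)&(W[:,0]>450)&(W[:,0]<850)&(abs(W[:,1])<300)
    P=W[m]; g=np.zeros((40,60),int)
    H,_,_=np.histogram2d(P[:,0],P[:,1],[np.arange(480,840,15),np.arange(-180,260,15)])
    print(nm); print('\n'.join(f'{480+15*i} '+''.join('%3d'%v for v in r) for i,r in enumerate(H.astype(int))))
E
```

```text
top
480   0  0  0  0  0  0  0  4  0  0  0  0  0  0  0  0  0  0  0  0  0  0  0  0  0  0  0  0  0
495   0  0  0  0  0  0  0 20 17  3  0  0  0  0  0  0  0  0  0  0  0  0  0  0  0  0  0  0  0
510   0  0  0  0  0  0  0  2 16 23 15  1  0  0  0  0  0  0  0  0  0  0  0  0  0  0  0  0  0
525   0  0  0  0  0  0  0  0  0  4 19 22 10  0  0  0  0  0  0  0  0  0  0  0  0  0  0  0  0
540   0  0  0  0  0  0  0  0  0  0  0  8 21 20  6  0  0  0  0  0  0  0  0  0  0  0  0  0  0
555   0  0  0  0  0  0  0  0  0  0  0  0  0  8 23 18  5  0  0  0  0  0  0  0  0  0  0  0  0
570   0  0  0  0  0  0  0  0  0  0  0  0  0  0  1 10 24 17  4  0  0  0  0  0  0  0  0  0  0
585   0  0  0  0  0  0  0  0  0  0  0  0  0  0  0  0  1 13 19 15  5  0  0  0  0  0  0  0  0
600   0  0  0  0  0  0  0  0  0  0  0  0  0  0  0  0  0  0  4 14 21 15  1  0  0  0  0  0  0
615   0  0  0  0  0  0  0  0  0  0  0  0  0  0  0  0  0  0  0  0  4 15 24 13  0  0  0  0  0
630   0  0  0  0 14 17 15 16 13 14 10  9  8  6  5  5  4  1  0  0  0  0  4 17 11  0  0  0  0
645   0  0  0  0 18 25 25 24 24 24 22 20 25 26 25 27 27 25 21 25 23 18 19 18  4  0  
[... 2440 characters left out ...]
19 25 13 17 16 18 16 16 16 13 14 17 16 11  1  0  0  0  0
720   0  0  0 27 24 19 23 20 19 22 19 18 19 23 19 15 18 14 20 17 14 19 12 13  0  0  0  0  0
735   0  0  0 23 24 25 22 22 17 18 18 20 16 22 17 19 17 14 17 19 11 15 20  8  2  0  0  0  0
750   0  0  0 25 22 19 22 15 21 23 19 19 17 20 17 19 15 20 15 16 17 13 14 11  0  0  0  0  0
765   0  0  0  0  0  0  1  2  3  1  6  3  7  5  6  8  8 10  8 10 13  8 14  8  0  0  0  0  0
780   0  0  0  0  0  0  0  0  0  0  0  0  0  0  0  0  0  0  0  0  0  0  0  0  0  0  0  0  0
795   0  0  0  0  0  0  0  0  0  0  0  0  0  0  0  0  0  0  0  0  0  0  0  0  0  0  0  0  0
810   0  0  0  0  0  0  0  0  0  0  0  0  0  0  0  0  0  0  0  0  0  0  0  0  0  0  0  0  0
```

View pics/c1.png

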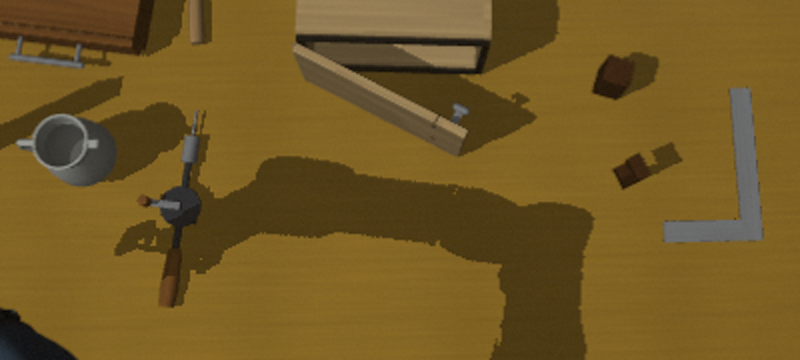

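View pics/c2.png

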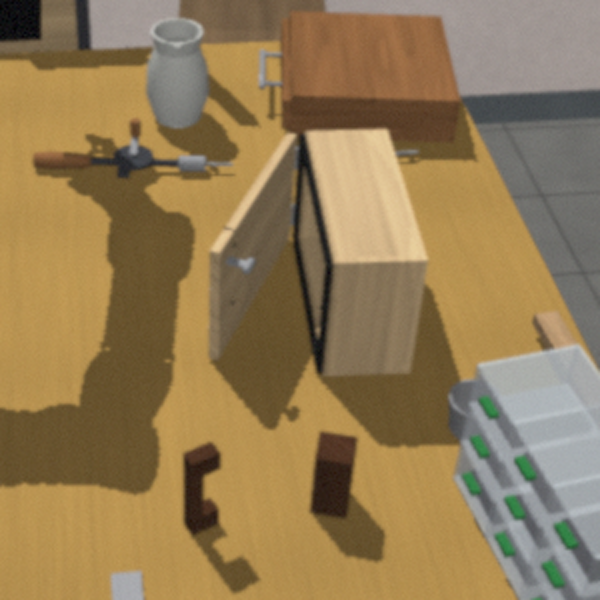

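```bash
python3 - <<'E'
from h import *
for n in ['top','side']:
    c=vision.camera(n); W=cloud(c)
    F=W.reshape(-1,3); F=F[~np.isnan(F[:,0])]
    # cabinet top
    m=(F[:,2]>192)&(F[:,2]<210)&(F[:,0]>652)&(F[:,0]<800)&(F[:,1]>-150)&(F[:,1]<220)
    P=F[m]; print(n,'cab z',np.median(P[:,2]),'rect',cv2.minAreaRect(P[:,:2].astype(np.float32)))
    # front edge of cabinet: min x per y bin
    ys=np.arange(-110,60,10); m=(F[:,2]>192)&(F[:,2]<210)&(F[:,0]>625)&(F[:,0]<800)
    e=[np.percentile(F[m&(abs(F[:,1]-y)<5),0],2) for y in ys]; k=np.polyfit(ys,e,1); print('front x=',k, 'res',np.abs(np.polyval(k,ys)-e).max().round(1))
    # side edges per x
    for x in (670,700,730,755):
        q=F[(F[:,2]>194)&(F[:,2]<208)&(abs(F[:,0]-x)<8)][:,1]; print(x,np.percentile(q,[1,99]).round(1))
    # door top
    m=(F[:,2]>190)&(F[:,2]<206)&(F[:,0]>480)&(F[:,0]<628)&(abs(F[:,1])<220)
    P=F[m]; print('door rect',cv2.minAreaRect(P[:,:2].astype(np.float32)),np.median(P[:,2])); mu=P[:,:2].mean(0); d=np.linalg.svd(P[:,:2]-mu,full_matrices=False)[2][0]; t=(P[:,:2]-mu)@d
    print('dir',d,'angle from -y',np.arctan(d[0]/d[1]),'mean',mu,'ends',mu+d*t.min(),mu+d*t.max())
    for tgt in ['pull_mid','offcut']:
        r=vision.silhouettes(n,tgt)[0]; P=W[r['region']]; P=P[~np.isnan(P[:,0])]
        h=P[:,2]; zt=np.percentile(h,95); Q=P[(h>zt-8)&(h<zt+10)]
        print(tgt,r['conf'],zt,cv2.minAreaRect(Q[:,:2].astype(np.float32)),np.median(Q,0),len(Q))
E
```

```text
top cab z 199.6031013803106 rect ((710.4912109375, 30.980308532714844), (299.4416809082031, 127.37075805664062), 87.49517822265625)
front x= [4.27784547e-02 6.42840764e+02] res 1.9
670 [-114.9  178.6]
700 [-116.   178.5]
730 [-116.   174.2]
755 [-118.7  176. ]
door rect ((564.8384399414062, 47.731117248535156), (276.3342590332031, 17.13052749633789), 61.09278106689453) 195.62519990791463
dir [-0.47800463 -0.87835732] angle from -y 0.4983815964429975 mean [562.31271956  43.23332164] ends [630.84346629 169.16198252] [498.74885708 -73.56844203]
pull_mid 0.45 131.30937436020392 ((453.0227966308594, -347.0090026855469), (35.99452209472656, 21.76329231262207), 24.714900970458984) [ 452.51426837 -347.58309755  128.87811139] 78
offcut 0.59 105.15802240591715 ((612.132080078125, -328.8551025390625), (43.88333511352539, 42.203887939453125), 81.55821228027344) [ 609.91364972 -327.03382548  100.69659679] 125
side cab z 198.4836394860523 rect ((709.1788330078125, 30.216262817382812), (316.3092041015625, 125.03414154052734), 87.4313735961914)
front x= [4.19471617e-02 6.44033482e+02] res 2.1
670 [-120.4 1601.5]
700 [-123.3 1602.4]
730 [-124.1 1597.6]
755 [-124.  1594.7]
door rect ((565.250732421875, 42.20648956298828), (279.4725341796875, 17.48512840270996), 60.866355895996094) 194.4196992108284
dir [-0.48301998 -0.87560933] angle from -y 0.5041004483742836 mean [559.46686652  31.01870793] ends [633.0569651 164.4214233] [498.05724419 -80.30347434]
pull_mid 0.78 128.08798605265883 ((453.780029296875, -350.93707275390625), (40.64634704589844, 26.774946212768555), 17.78962516784668) [ 454.4375188  -352.34679806  126.36051703] 153
offcut 0.79 100.99504052631865 ((612.1780395507812, -334.8049621582031), (49.59233093261719, 44.729942321777344), 74.02325439453125) [ 613.15788663 -336.98228708   98.45076977] 284
```

```bash
for i in 1 2 3; do python3 -m inch '[{"x":-0.96,"y":-0.66},{"x":-0.96,"y":-0.66},{"x":-0.96,"y":-0.66}]' -1 20; done
python3 -m inch '[{"x":-0.48,"y":-0.78},{"x":-0.48,"y":-0.78}]';python3 -m inch '[{"x":-0.48,"y":-0.78},{"x":-0.48,"y":-0.78}]'
python3 -m inch '[{"x":-0.28,"y":-0.83,"turn":0.445},{"x":-0.28,"y":-0.83,"turn":0.445},{"x":-0.28,"y":-0.83,"turn":0.445},{"x":-0.28,"y":-0.83,"turn":0.445},{"x":-0.28,"y":-0.83,"turn":0.445},{"x":-0.28,"y":-0.83,"turn":0.445},{"x":-0.28,"y":-0.83,"turn":0.445},{"x":-0.28,"y":-0.83,"turn":0.445},{"x":-0.28,"y":-0.83,"turn":0.445},{"x":-0.28,"y":-0.83,"turn":0.445},{"x":-0.28,"y":-0.83,"turn":0.445},{"x":-0.28,"y":-0.83,"turn":0.445},{"x":-0.28,"y":-0.83,"turn":0.445},{"x":-0.28,"y":-0.83,"turn":0.445},{"x":-0.28,"y":-0.83,"turn":0.445},{"x":-0.28,"y":-0.83,"turn":0.445}]'
python3 - <<'E'
from h import *
s=readout.sense(); print(s['time'],s['q'].round(2),s['position'],s['tool_rot'])
c=vision.camera('wrist'); cv2.imwrite('pics/w1.png',c['img']); W=cloud(c); print(np.linalg.inv(c['view']).round(2))
E
```

```text
1.3 [-1.26  0.58  0.02  1.44 -0.01  1.13 -0.06] [258.96004678 623.34716006 256.28175334] [-3.14154270e+00 -4.77169853e-06  2.74778738e+00]
[[ 3.8000e-01 -8.9000e-01 -2.5000e-01  1.9779e+02]
 [ 9.2000e-01  3.7000e-01  1.0000e-01  6.4988e+02]
 [-0.0000e+00 -2.7000e-01  9.6000e-01  3.7451e+02]
 [ 0.0000e+00  0.0000e+00  0.0000e+00  1.0000e+00]]schema error: expected keys x, y, z, turn
schema error: expected keys x, y, z, turn
schema error: expected keys x, y, z, turn
schema error: expected keys x, y, z, turn
schema error: expected keys x, y, z, turn
schema error: expected keys x, y, z, turn
```

View pics/w1.png

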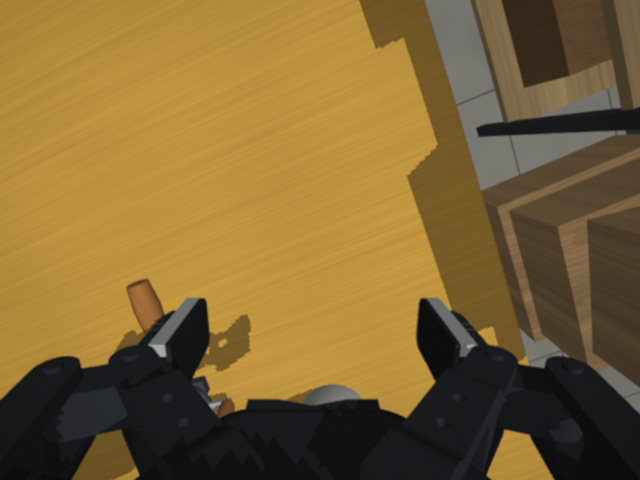

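```bash
for i in 1 2 3; do python3 -m inch '[{"x":-0.96,"y":-0.66,"z":0,"turn":0},{"x":-0.96,"y":-0.66,"z":0,"turn":0},{"x":-0.96,"y":-0.66,"z":0,"turn":0}]' -1 20; done
python3 -m inch '[{"x":-0.48,"y":-0.78,"z":0,"turn":0},{"x":-0.48,"y":-0.78,"z":0,"turn":0}]';python3 -m inch '[{"x":-0.48,"y":-0.78,"z":0,"turn":0},{"x":-0.48,"y":-0.78,"z":0,"turn":0}]'
python3 -m inch '[{"x":-0.28,"y":-0.83,"z":0,"turn":0.445},{"x":-0.28,"y":-0.83,"z":0,"turn":0.445},{"x":-0.28,"y":-0.83,"z":0,"turn":0.445},{"x":-0.28,"y":-0.83,"z":0,"turn":0.445},{"x":-0.28,"y":-0.83,"z":0,"turn":0.445},{"x":-0.28,"y":-0.83,"z":0,"turn":0.445},{"x":-0.28,"y":-0.83,"z":0,"turn":0.445},{"x":-0.28,"y":-0.83,"z":0,"turn":0.445},{"x":-0.28,"y":-0.83,"z":0,"turn":0.445},{"x":-0.28,"y":-0.83,"z":0,"turn":0.445},{"x":-0.28,"y":-0.83,"z":0,"turn":0.445},{"x":-0.28,"y":-0.83,"z":0,"turn":0.445},{"x":-0.28,"y":-0.83,"z":0,"turn":0.445},{"x":-0.28,"y":-0.83,"z":0,"turn":0.445},{"x":-0.28,"y":-0.83,"z":0,"turn":0.445},{"x":-0.28,"y":-0.83,"z":0,"turn":0.445}]'
python3 - <<'E'
from h import *
s=readout.sense(); print(s['time'],s['q'].round(2),s['position'],s['tool_rot'],s['contact_force'])
E
```

```text
time: 1.72
position: [326.3, 521.4, 256.9]
tool_rot: [-3.141, 0.003, 2.741]
contact_force: [-0.4, 0.6, 0.1]
grip_width: 0.382
grip_force: 0.0
time: 2.1
position: [388.7, 424.1, 256.7]
tool_rot: [-3.141, 0.002, 2.741]
contact_force: [0.1, 0.2, -0.6]
grip_width: -0.002
grip_force: 0.0
time: 2.48
position: [451.3, 327.0, 256.5]
tool_rot: [-3.141, 0.002, 2.742]
contact_force: [-0.5, 0.5, 0.1]
grip_width: 0.001
grip_force: 0.0
time: 2.72
position: [463.2, 238.8, 256.3]
tool_rot: [-3.141, -0.0, 2.748]
contact_force: [-0.5, 0.1, 0.3]
grip_width: 0.004
grip_force: 0.0
time: 2.98
position: [477.9, 148.1, 256.5]
tool_rot: [3.141, 0.0, 2.747]
contact_force: [0.3, 0.1, 0.4]
grip_width: -0.002
grip_force: 0.0
time: 4.97
position: [472.0, 63.8, 256.1]
tool_rot: [3.142, 0.0, -0.044]
contact_force: [0.7, 0.1, -0.8]
grip_width: 0.003
grip_force: 0.0
4.975 [-0.82  0.38  0.83  1.96 -0.34  0.95 -1.44] [472.04251882  63.80907223 256.1341321 ] [ 3.14150244e+00  2.58987841e-05 -4.42916520e-02] [ 0.69369629  0.12559097 -0.79015039]
```

```bash
python3 -m inch '[{"x":-0.15,"y":0.95,"z":0,"turn":0},{"x":-0.15,"y":0.95,"z":0,"turn":0},{"x":-0.15,"y":1,"z":0.6,"turn":0},{"x":-0.15,"y":1,"z":0.91,"turn":0},{"x":-0.15,"y":1,"z":0.91,"turn":0}]'
python3 -m inch '[{"x":0.2,"y":0.08,"z":0,"turn":0},{"x":0.35,"y":0.14,"z":0,"turn":0},{"x":0.5,"y":0.2,"z":0,"turn":0},{"x":0.65,"y":0.25,"z":0,"turn":0},{"x":0.8,"y":0.3,"z":0,"turn":0},{"x":0.95,"y":0.34,"z":0,"turn":0},{"x":0.95,"y":0.34,"z":0,"turn":0}]'
python3 - <<'E'
from h import *
c=vision.camera('wrist'); cv2.imwrite('pics/w2.png',c['img'])
E
```

```text
time: 5.6
position: [451.2, -36.7, 164.0]
tool_rot: [3.142, 0.004, -0.044]
contact_force: [0.2, -0.7, 0.1]
grip_width: 0.002
grip_force: 0.0
time: 6.48
position: [546.4, -76.8, 165.4]
tool_rot: [3.141, -0.001, -0.049]
contact_force: [0.7, 0.0, 0.7]
grip_width: -0.002
grip_force: 0.0
```

View pics/w2.png

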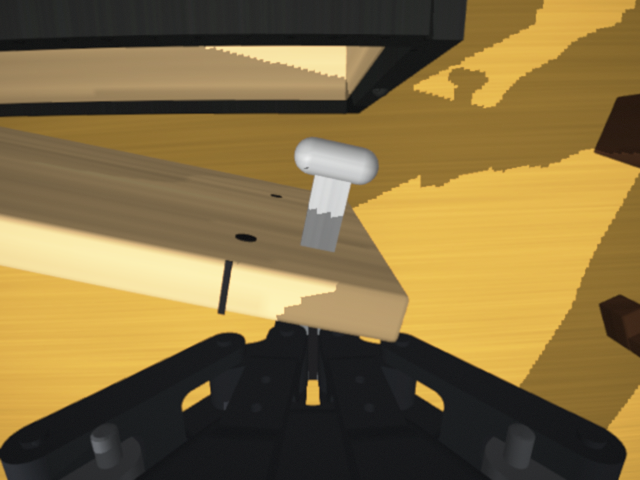

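```bash
python3 -m inch '[{"x":0.15,"y":0.02,"z":0,"turn":0},{"x":0.3,"y":0.04,"z":0,"turn":0},{"x":0.42,"y":0.06,"z":0,"turn":0},{"x":0.5,"y":0.07,"z":0,"turn":0},{"x":0.5,"y":0.07,"z":0,"turn":0}]'
python3 -m inch '[{"x":0.05,"y":0,"z":0,"turn":0},{"x":0.08,"y":0,"z":0,"turn":0},{"x":0.08,"y":0,"z":0,"turn":0}]'
python3 - <<'E'
from h import *
c=vision.camera('wrist'); cv2.imwrite('pics/w3.png',c['img']);W=cloud(c);np.save('w3.npy',W)
E
```

```text
time: 7.15
position: [594.8, -85.4, 165.1]
tool_rot: [-3.142, 0.001, -0.048]
contact_force: [-0.2, 1.1, -0.1]
grip_width: -0.003
grip_force: 0.0
time: 7.52
position: [601.3, -86.2, 165.1]
tool_rot: [-3.142, 0.003, -0.049]
contact_force: [-5.0, -2.3, 0.6]
grip_width: -0.0
grip_force: 0.0
```

View pics/w3.png

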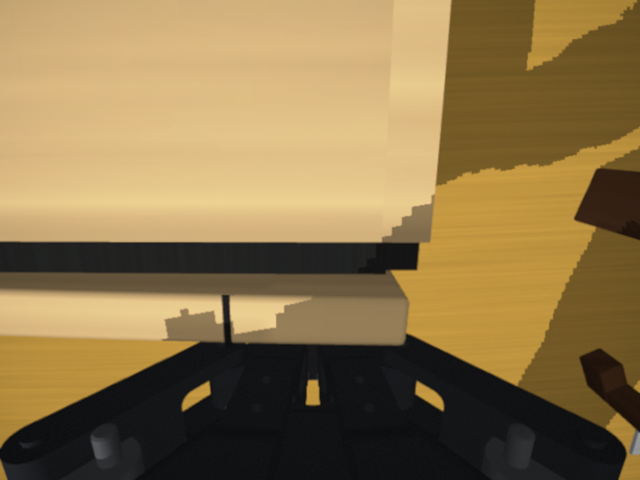

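```bash
python3 -m inch '[{"x":0.04,"y":0,"z":0,"turn":0},{"x":0.07,"y":0,"z":0,"turn":0},{"x":0.1,"y":0,"z":0,"turn":0},{"x":0.1,"y":0,"z":0,"turn":0}]'
python3 -m inch '[{"x":0.02,"y":0,"z":0,"turn":0},{"x":0.04,"y":0,"z":0,"turn":0},{"x":0.04,"y":0,"z":0,"turn":0}]'

```

```text
time: 8.07
position: [611.5, -86.6, 165.2]
tool_rot: [3.142, 0.003, -0.048]
contact_force: [-8.8, -1.6, 2.8]
grip_width: -0.002
grip_force: 0.0
time: 8.45
position: [614.3, -86.9, 165.1]
tool_rot: [-3.141, 0.005, -0.049]
contact_force: [-13.0, -0.7, 6.1]
grip_width: -0.002
grip_force: 0.0
```

```bash
python3 -m inch '[{"x":-0.2,"y":0,"z":0,"turn":0},{"x":-0.5,"y":0,"z":0,"turn":0},{"x":-0.5,"y":0,"z":-0.5,"turn":0},{"x":-0.5,"y":0,"z":-1,"turn":0},{"x":-0.5,"y":0,"z":-1,"turn":0},{"x":-0.5,"y":0,"z":-1,"turn":0}]'
python3 - <<'E'
from h import *
c=vision.camera('wrist'); cv2.imwrite('pics/w4.png',c['img']);W=cloud(c);np.save('w4.npy',W)
print(readout.sense()['position'], c['fx'],c['distortion'],np.linalg.inv(c['view']).round(3))
F=W.reshape(-1,3);F=F[(F[:,2]>185)&(F[:,2]<206)]
print(F[:,2].min(),np.percentile(F,[1,50,99],axis=0))
for n in ['side','top']:
    c=vision.camera(n)
    W2=cloud(c)
    for r in vision.silhouettes(n,'door')[:1]:
        P=W2[r['region']];P=P[~np.isnan(P[:,0])];Q=P[(P[:,2]>30)&(P[:,2]<180)]; print(n,r['conf'],r['extent'],np.percentile(P,[2,50,98],axis=0).round())
E
```

```text
time: 9.2
position: [567.1, -83.5, 265.2]
tool_rot: [-3.141, -0.001, -0.047]
contact_force: [0.7, 0.4, -0.3]
grip_width: -0.001
grip_force: 0.0
[566.72575916 -83.51521612 264.53792465] 351.2199066548179 [-0.03885903  0.          0.          0.          0.        ] [[-4.80000e-02  9.63000e-01  2.67000e-01  6.36268e+02]
 [-9.99000e-01 -4.60000e-02 -1.20000e-02 -8.62890e+01]
 [ 0.00000e+00 -2.67000e-01  9.64000e-01  3.83441e+02]
 [ 0.00000e+00  0.00000e+00  0.00000e+00  1.00000e+00]]
188.03770592809363 [[ 626.31420889 -115.76416332  195.07231402]
 [ 669.08434788  -26.09095207  200.23588775]
 [ 707.93114804   71.90117134  202.13015882]]
side 0.69 [338.7, 205.0, 361.2, 317.2] [[ 621. -119.    6.]
 [ 628.  -32.  126.]
 [ 641.  148.  199.]]
top 0.71 [267.1, 198.9, 331.7, 222.5] [[624.  -3.   9.]
 [630.  89. 147.]
 [646. 180. 202.]]
```

View pics/w4.png

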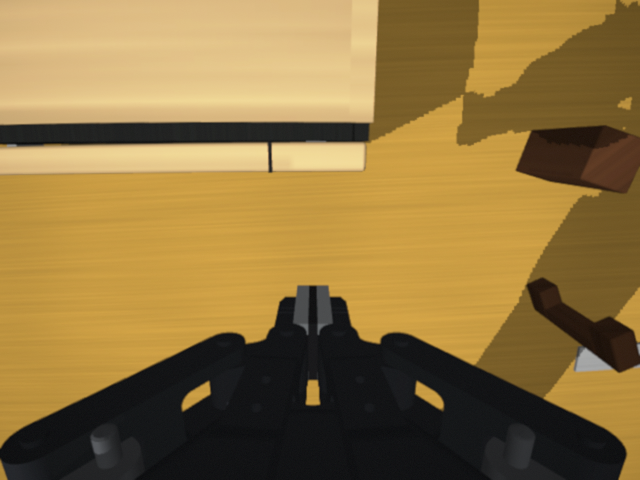

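```bash
cat >> h.py <<'E'
def ray(c,u,v,z):
    K=np.array([[c['fx'],0,c['cx']],[0,c['fy'],c['cy']],[0,0,1.]])
    p=cv2.undistortPoints(np.array([[[u,v]]],float),K,np.array(c['distortion'],float))[0,0]
    M=np.linalg.inv(np.array(c['view'])); d=M[:3,:3]@np.array([p[0],-p[1],-1]); o=M[:3,3]
    return o+d*(z-o[2])/d[2]
E
python3 - <<'E'
from h import *
c=vision.camera('wrist'); g=cv2.cvtColor(c['img'],cv2.COLOR_BGR2GRAY).astype(int)
print('line row155',g[155,262:280]); 
for col in (20,100,180,250,290,350): 
    d=np.diff(g[160:182,col]); print(col,160+np.argmin(d)+.5+.0,d.min(), 'seal',120+np.argmax(np.diff(g[120:150,col]))+1)
print('edge',g[157,355:375])
W=cloud(c)
for col in (30,100,180,240,300,340): print(col,ray(c,col,171,196).round(1), 'depth z at 160:',W[160,col].round(1))
for u,v in [(270,144),(270,157),(270,171),(366,171),(366,157)]: print(u,v,ray(c,u,v,196).round(1))
r=vision.silhouettes('wrist','pull_mid')
for x in r[:2]:
    P=W[x['region']];P=P[~np.isnan(P[:,0])];print(x['conf'],x['extent'],np.percentile(P,[2,50,98],axis=0).round())
E
```

```text
line row155 [213 214 215 209 175  97  39  46 120 200 214 214 213 213 213 212 212 213]
20 172.5 -24 seal 146
100 171.5 -24 seal 144
180 169.5 -19 seal 142
250 169.5 -28 seal 141
290 169.5 -28 seal 141
350 168.5 -22 seal 141
edge [218 217 218 217 217 217 216 204 178 149 140 154 160 160 159 160 160 160
 160 160]
30 [631.5  64.7 196. ] depth z at 160: [637.2  62.  197.6]
100 [629.2  26.  196. ] depth z at 160: [634.8  24.7 196.3]
180 [626.7 -16.8 196. ] depth z at 160: [632.3 -17.8 196.5]
240 [625.  -48.4 196. ] depth z at 160: [630.6 -48.6 194.3]
300 [623.4 -79.8 196. ] depth z at 160: [629.1 -80.1 197.2]
340 [ 622.4 -100.6  196. ] depth z at 160: [ 628.1 -100.8  196.4]
270 144 [637.8 -65.2 196. ]
270 157 [631.3 -64.7 196. ]
270 171 [624.2 -64.1 196. ]
366 171 [ 621.8 -114.2  196. ]
366 157 [ 628.9 -114.3  196. ]
0.82 [526.2, 275.3, 640.0, 373.5] [[ 438. -357.    7.]
 [ 456. -342.   96.]
 [ 476. -331.  130.]]
```

```bash
for i in 1 2 3; do python3 -m inch '[{"x":-0.35,"y":0.9,"z":0,"turn":0},{"x":-0.35,"y":0.9,"z":0,"turn":0},{"x":-0.35,"y":0.9,"z":0,"turn":0}]' 0.4 60; done
python3 -m inch '[{"x":0,"y":0,"z":0,"turn":0},{"x":0,"y":0,"z":0,"turn":0}]'
python3 - <<'E'
from h import *
c=vision.camera('wrist'); cv2.imwrite('pics/w5.png',c['img']);W=cloud(c)
s=readout.sense();print(s['position'],s['tool_rot'])
for x in vision.silhouettes('wrist','pull_mid')[:1]:
    P=W[x['region']];P=P[~np.isnan(P[:,0])];print(x['conf'],x['extent'],np.percentile(P,[2,50,98],axis=0).round())
    Q=P[(P[:,2]>121)&(P[:,2]<136)]; print(len(Q),np.median(Q,0),cv2.minAreaRect(Q[:,:2].astype(np.float32)))
    mu=Q[:,:2].mean(0);d=np.linalg.svd(Q[:,:2]-mu,full_matrices=False)[2][0];print(mu,np.arctan(d[1]/d[0]))
    B=cv2.boxPoints(cv2.minAreaRect(Q[:,:2].astype(np.float32)));print(B)
E
```

```text
time: 9.93
position: [526.0, -175.4, 265.6]
tool_rot: [3.141, -0.0, -0.054]
contact_force: [1.0, 0.5, -0.1]
grip_width: 0.641
grip_force: 0.0
time: 10.3
position: [487.2, -262.5, 265.4]
tool_rot: [3.141, 0.0, -0.052]
contact_force: [0.7, 0.5, 0.5]
grip_width: 0.704
grip_force: 0.0
time: 10.68
position: [448.4, -350.0, 265.3]
tool_rot: [3.141, 0.0, -0.051]
contact_force: [0.8, 0.8, -0.6]
grip_width: 0.698
grip_force: 0.0
time: 10.92
position: [450.2, -347.0, 265.0]
tool_rot: [-3.141, 0.0, -0.045]
contact_force: [-0.1, -0.8, -0.6]
grip_width: 0.699
grip_force: 0.0
[ 450.00338257 -347.20782696  265.08514785] [-3.14090407e+00  6.36400348e-05 -4.57299821e-02]
0.77 [287.5, 185.0, 338.9, 259.0] [[ 439. -363.   20.]
 [ 461. -348.  128.]
 [ 476. -333.  130.]]
1457 [ 457.39996647 -347.94149154  128.49423573] ((455.9820861816406, -347.88214111328125), (38.36941146850586, 22.09202766418457), 23.692903518676758)
[ 457.24218309 -347.87019905] 0.4195096864895167
[[ 433.97577 -345.47626]
 [ 442.8531  -365.70618]
 [ 477.9884  -350.28802]
 [ 469.11108 -330.0581 ]]
```

View pics/w5.png

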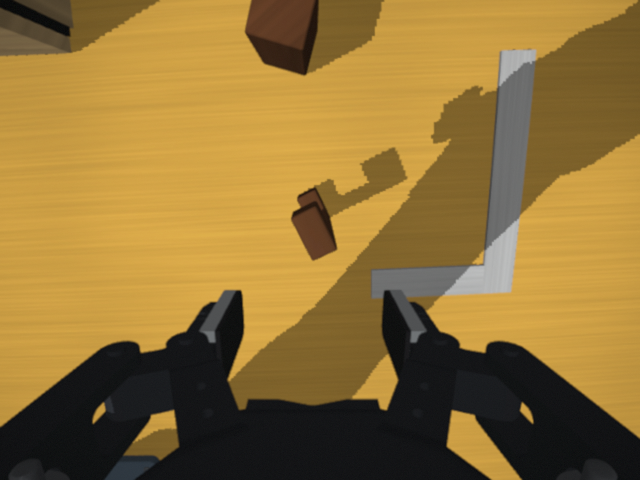

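```bash
python3 -m inch '[{"x":0.06,"y":0,"z":0,"turn":-0.073},{"x":0.06,"y":0,"z":0,"turn":-0.073},{"x":0.06,"y":0,"z":0.2,"turn":-0.073},{"x":0.06,"y":0,"z":0.6,"turn":-0.073},{"x":0.06,"y":0,"z":0.9,"turn":-0.073},{"x":0.06,"y":0,"z":0.9,"turn":-0.073}]'
python3 -m inch '[{"x":0,"y":0,"z":0.25,"turn":0},{"x":0,"y":0,"z":0.54,"turn":0},{"x":0,"y":0,"z":0.54,"turn":0},{"x":0,"y":0,"z":0.54,"turn":0}]'
python3 -m inch '[{"x":0,"y":0,"z":0,"turn":0},{"x":0,"y":0,"z":0,"turn":0},{"x":0,"y":0,"z":0,"turn":0},{"x":0,"y":0,"z":0,"turn":0},{"x":0,"y":0,"z":0,"turn":0},{"x":0,"y":0,"z":0,"turn":0}]' -1 70
python3 - <<'E'
from h import *
c=vision.camera('wrist'); cv2.imwrite('pics/w6.png',c['img'])
s=readout.sense();print(s['position'],s['tool_rot'])
E
```

```text
time: 11.78
position: [454.5, -347.5, 173.6]
tool_rot: [-3.138, 0.002, 0.411]
contact_force: [-0.4, -0.3, 1.2]
grip_width: 0.698
grip_force: 0.0
time: 12.28
position: [455.6, -349.5, 122.9]
tool_rot: [3.14, -0.001, 0.411]
contact_force: [0.4, 0.0, -0.5]
grip_width: 0.698
grip_force: 0.0
time: 13.02
position: [455.2, -348.9, 122.3]
tool_rot: [3.141, -0.001, 0.411]
contact_force: [-1.2, 1.6, 7.9]
grip_width: 0.244
grip_force: 68.3
[ 455.20403648 -348.86940742  122.26904009] [ 3.14136743e+00 -9.77208714e-04  4.10602675e-01]
```

View pics/w6.png

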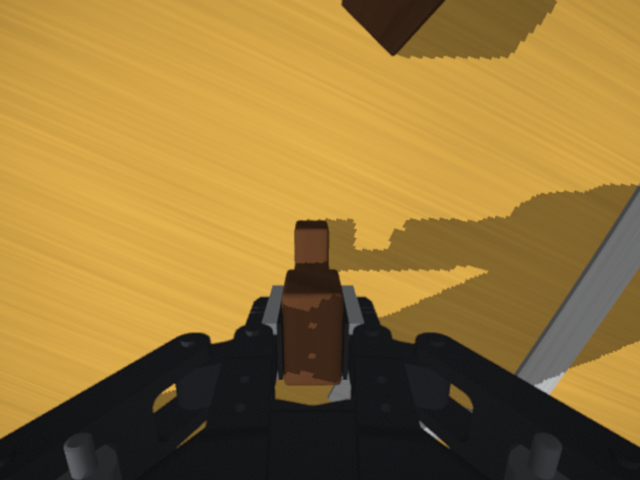

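```bash
python3 -m inch '[{"x":0,"y":0,"z":-0.1,"turn":0},{"x":0,"y":0,"z":-0.4,"turn":0},{"x":0,"y":0,"z":-0.9,"turn":0},{"x":0,"y":0,"z":-0.9,"turn":0}]'
for i in 1 2; do python3 -m inch '[{"x":0.25,"y":-0.28,"z":0,"turn":0},{"x":0.45,"y":-0.5,"z":0,"turn":0},{"x":0.67,"y":-0.75,"z":0,"turn":0},{"x":0.67,"y":-0.75,"z":0,"turn":0}]'; done
python3 -m inch '[{"x":0.25,"y":-0.28,"z":0,"turn":0.03},{"x":0.45,"y":-0.5,"z":0,"turn":0.06},{"x":0.67,"y":-0.75,"z":0,"turn":0.0694},{"x":0.67,"y":-0.75,"z":0.2,"turn":0.0694},{"x":0.67,"y":-0.75,"z":0.32,"turn":0.0694},{"x":0.67,"y":-0.75,"z":0.32,"turn":0.0694},{"x":0.67,"y":-0.75,"z":0.32,"turn":0.0694}]'
python3 - <<'E'
from h import *
c=vision.camera('wrist'); cv2.imwrite('pics/w7.png',c['img'])
s=readout.sense();print(s['position'],s['tool_rot'],s['contact_force'],s['grip_force'])
E
```

```text
time: 13.58
position: [456.1, -350.7, 215.3]
tool_rot: [3.136, -0.003, 0.41]
contact_force: [0.6, -0.1, -1.7]
grip_width: 0.249
grip_force: 68.7
time: 14.08
position: [487.4, -250.4, 210.7]
tool_rot: [-3.14, -0.0, 0.415]
contact_force: [0.0, -1.0, -0.9]
grip_width: 0.252
grip_force: 68.5
time: 14.58
position: [518.6, -155.8, 210.8]
tool_rot: [-3.14, 0.0, 0.414]
contact_force: [-0.3, -1.5, -1.1]
grip_width: 0.245
grip_force: 68.6
time: 15.45
position: [549.5, -63.6, 179.8]
tool_rot: [3.141, -0.001, -0.027]
contact_force: [-0.2, -0.0, -0.6]
grip_width: 0.246
grip_force: 68.7
[549.65122567 -63.34217627 179.910026  ] [ 3.14140741e+00 -8.53380593e-04 -2.68287689e-02] [-0.49266447 -0.02066779 -1.06111236] 68.68914845399559
```

View pics/w7.png

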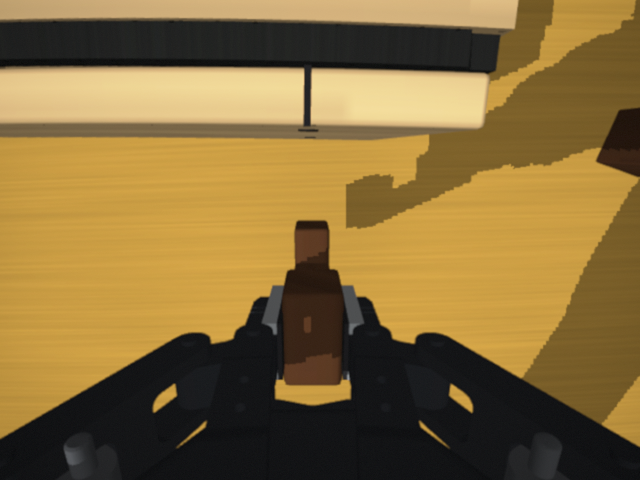

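```bash
python3 - <<'E'
from h import *
c=vision.camera('wrist'); W=cloud(c); g=cv2.cvtColor(c['img'],cv2.COLOR_BGR2GRAY).astype(float)
for v in (85,100,115,124):
    r=210-g[v,295:320]; r[r<60]=0; u=295+(r*np.arange(25)).sum()/r.sum(); print(v,round(u,2),ray(c,u,v,196).round(2))
s=readout.sense(); p=s['position']; yaw=s['tool_rot'][2]; ex=np.array([np.cos(yaw),np.sin(yaw)]); ey=np.array([np.sin(yaw),-np.cos(yaw)])
r=vision.silhouettes('wrist','pull_mid')[0]; P=W[r['region']]; P=P[~np.isnan(P[:,0])]
T=np.c_[(P[:,:2]-p[:2])@ex,(P[:,:2]-p[:2])@ey,P[:,2]-p[2]]
print(r['conf'],r['extent'])
top=T[T[:,2]>2]; print('top',np.percentile(top,[1,50,99],axis=0).round(1),len(top))
fr=T[(T[:,0]>15)&(T[:,2]<0)&(T[:,2]>-22)]; print('front',np.percentile(fr,[1,50,99],axis=0).round(1),len(fr))
lo=T[T[:,2]<-80]; print('low',np.percentile(lo,[1,50,99],axis=0).round(1),len(lo))
# door outer face upper edge
for col in (150,200,250,340,400):
    d=np.diff(g[100:145,col]); v=100+np.argmin(d)+.5; print(col,v,ray(c,col,v,196).round(1))
D=W[130:136,150:400].reshape(-1,3); 
E
```

```text
85 307.97 [635.01 -63.99 196.  ]
100 307.95 [631.18 -63.87 196.  ]
115 307.62 [627.29 -63.66 196.  ]
124 308.15 [624.91 -63.73 196.  ]
0.87 [281.1, 219.1, 343.7, 384.7]
top [[-16.5 -10.6   2.8]
 [  3.8  -0.    6.2]
 [ 20.1  10.2   7.5]] 5543
front [[ 18.8 -10.7 -20.2]
 [ 19.9  -0.4  -8.7]
 [ 20.4  10.1  -0.1]] 989
low [[  -2.5  -11.1 -116.6]
 [   9.6   -0.4  -93.8]
 [  20.1    9.8  -82.9]] 1626
150 122.5 [626.8 -19.7 196. ]
200 123.5 [626.  -33.7 196. ]
250 123.5 [625.5 -47.6 196. ]
340 125.5 [624.3 -72.6 196. ]
400 126.5 [623.6 -89.3 196. ]
```

```bash
python3 -m inch '[{"x":0.2,"y":-0.012,"z":-0.004,"turn":0},{"x":0.35,"y":-0.012,"z":-0.004,"turn":0},{"x":0.45,"y":-0.012,"z":-0.004,"turn":0},{"x":0.5,"y":-0.012,"z":-0.004,"turn":0},{"x":0.5,"y":-0.012,"z":-0.004,"turn":0},{"x":0.5,"y":-0.012,"z":-0.004,"turn":0}]'
python3 - <<'E'
from h import *
c=vision.camera('wrist'); cv2.imwrite('pics/w8.png',c['img'][0:400,120:520]);g=cv2.cvtColor(c['img'],cv2.COLOR_BGR2GRAY).astype(float)
s=readout.sense();print(s['position'],s['tool_rot'],s['contact_force'])
for v in range(150,300,10): print(v,g[v,290:330:2].astype(int))
E
```

```text
time: 16.35
position: [599.0, -62.6, 179.7]
tool_rot: [-3.141, 0.0, -0.026]
contact_force: [-0.4, -0.5, -0.5]
grip_width: 0.247
grip_force: 68.7
[599.06773648 -62.57652629 179.73205737] [-3.14149609e+00  3.13144591e-04 -2.58682439e-02] [-0.44416615  0.03933856 -0.20939092]
150 [204 204 204 204 203 204 203 204 204 204 204 203 204 203 203 204 203 204
 204 204]
160 [206 206 207 207 207 206 207 207 207 207 206 206 206 206 206 206 207 206
 206 207]
170 [211 211 212 211 212 211 211 211 211 211 211 211 209 210 210 210 210 210
 210 210]
180 [217 217 218 217 217 217 217 217 217 217 216 217 217 217 217 217 216 216
 216 216]
190 [203 203 203 202 202 203 202 202 202 203 204 204 204 204 204 203 204 203
 204 204]
200 [191 191 192 192 192 192 192 192 192 192 192 192 192 192 192 193 193 193
 193 193]
210 [187 187 187 188 188 188 188 188 188 187 187 188 187 187 188 187 188 187
 187 188]
220 [35 36 35 37 37 37 36 36 37 36 35 34 35 34 36 38 38 37 37 34]
230 [35 36 36 36 38 36 35 35 36 35 36 35 36 34 35 37 38 37 37 35]
240 [37 35 36 35 37 37 34 35 37 36 34 34 35 35 35 36 36 37 36 36]
250 [199 199 198 198 199 197 198 198 197 196 197 180  31  31  65 186 194 194
 193 193]
260 [215 214 215 215 215 215 214 216 216 216 215 168  30  30  93 211 215 215
 215 214]
270 [209 210 209 209 209 210 210 210 210 210 211 137  29  28 100 208 210 211
 198 127]
280 [202 202 202 202 202 202 203 202 202 202 203 126  27  27 111 143 122 122
 121 122]
290 [51 51 68 66 48 42 43 43 42 43 61 29 19 16 31 50 50 49 54 56]
```

View pics/w8.png

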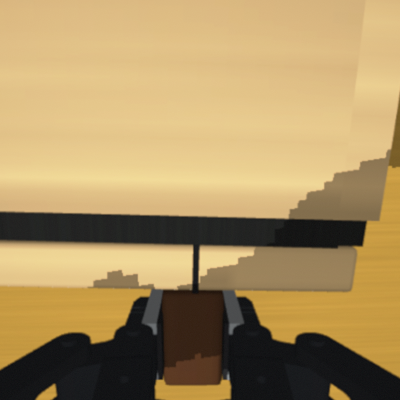

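```bash
python3 -m inch '[{"x":0,"y":0.01,"z":-0.003,"turn":0},{"x":0.02,"y":0.01,"z":-0.003,"turn":0},{"x":0.04,"y":0.01,"z":-0.003,"turn":0},{"x":0.06,"y":0.01,"z":-0.003,"turn":0},{"x":0.06,"y":0.01,"z":-0.003,"turn":0},{"x":0.06,"y":0.01,"z":-0.003,"turn":0}]'
python3 -m inch '[{"x":0.015,"y":0,"z":0,"turn":0},{"x":0.03,"y":0,"z":0,"turn":0},{"x":0.03,"y":0,"z":0,"turn":0},{"x":0.03,"y":0,"z":0,"turn":0}]'
```

```text
time: 17.15
position: [605.2, -63.7, 179.9]
tool_rot: [-3.142, 0.001, -0.026]
contact_force: [-2.8, -0.2, 1.3]
grip_width: 0.244
grip_force: 69.1
time: 17.65
position: [607.3, -63.9, 179.9]
tool_rot: [-3.141, 0.002, -0.026]
contact_force: [-7.9, -0.0, 3.6]
grip_width: 0.244
grip_force: 69.4
```

```bash
python3 -m inch '[{"x":0.006,"y":0,"z":-0.003,"turn":0},{"x":0.013,"y":0,"z":-0.005,"turn":0},{"x":0.013,"y":0,"z":-0.005,"turn":0},{"x":0.013,"y":0,"z":-0.005,"turn":0},{"x":0.013,"y":0,"z":-0.005,"turn":0}]'
python3 - <<'E'
from h import *
s=readout.sense();print(s['position'],s['tool_rot'],s['contact_force'],s['torque'],s['grip_force'])
c=vision.camera('wrist');W=cloud(c); g=cv2.cvtColor(c['img'],cv2.COLOR_BGR2GRAY).astype(float)
a=c['img'][180:400,200:480]; b=vision.camera('side'); cv2.imwrite('pics/side9.png',cv2.resize(b['img'][170:350,280:460],None,fx=2.5,fy=2.5,interpolation=cv2.INTER_CUBIC)); 
A=cv2.resize(a,None,fx=1.25,fy=2.045); A=cv2.resize(A,(350,450)); B=cv2.resize(b['img'][170:350,280:460],(450,450),interpolation=cv2.INTER_CUBIC); cv2.imwrite('pics/fin.png',np.hstack([A,B]))
c2=None
for v in (255,262,270):
    r=200-g[v,300:330]; r[r<60]=0
    if r.sum()>0:u=300+(r*np.arange(30)).sum()/r.sum(); print(v,round(u,2),ray(c,u,v,196).round(2))
p=s['position']; yaw=s['tool_rot'][2]; ex=np.array([np.cos(yaw),np.sin(yaw)]); ey=np.array([np.sin(yaw),-np.cos(yaw)])
R=np.zeros((480,640),bool);R[285:390,283:342]=True
P=W[R];P=P[~np.isnan(P[:,0])];P=P[(P[:,2]>180)&(P[:,2]<191)];print('pull top',np.percentile(P,[1,50,99],axis=0).round(1),'rect',cv2.minAreaRect(P[:,:2].astype(np.float32)))
E
```

```text
time: 18.27
position: [607.9, -64.0, 180.0]
tool_rot: [-3.141, 0.004, -0.026]
contact_force: [-9.0, -0.3, 2.5]
grip_width: 0.248
grip_force: 69.2
[607.942701   -63.95343007 179.95521916] [-3.14121846  0.003781   -0.02634259] [-9.02460976 -0.3277788   2.48041097] [-0.05627743  1.72645427 -0.03446387] 69.23867264762521
255 314.51 [645.26 -65.1  196.  ]
262 314.5 [643.01 -65.04 196.  ]
270 314.49 [640.41 -64.97 196.  ]
pull top [[591.2 -73.8 184.8]
 [608.  -63.3 186.2]
 [623.4 -52.9 187.7]] rect ((607.0250854492188, -63.47254180908203), (21.589181900024414, 34.42746353149414), 88.54278564453125)
```

View pics/fin.png

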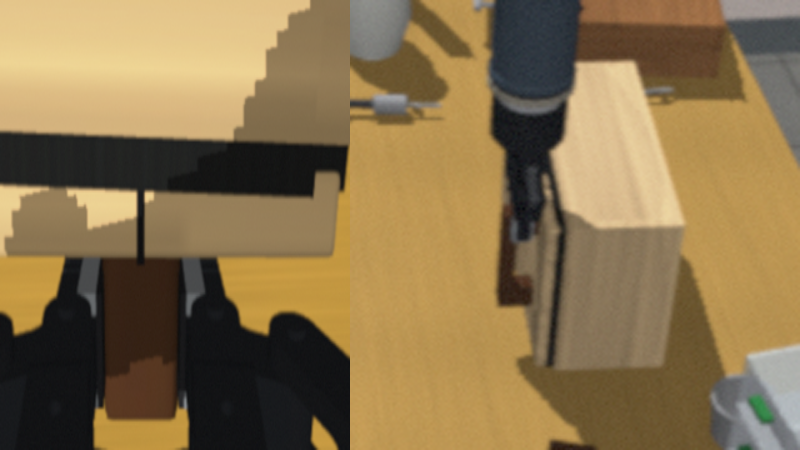

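```bash
python3 -m inch '[{"x":0.007,"y":0.003,"z":-0.002,"turn":0},{"x":0.007,"y":0.003,"z":-0.002,"turn":0},{"x":0.007,"y":0.003,"z":-0.002,"turn":0},{"x":0.007,"y":0.003,"z":-0.002,"turn":0},{"x":0.007,"y":0.003,"z":-0.002,"turn":0},{"x":0.007,"y":0.003,"z":-0.002,"turn":0},{"x":0.007,"y":0.003,"z":-0.002,"turn":0},{"x":0.007,"y":0.003,"z":-0.002,"turn":0}]'
python3 - <<'E'
from h import *
f=[]
for i in range(6):
    vision.camera('wrist'); s=readout.sense(); f.append(s['contact_force'])
print(np.mean(f,0),s['position'],s['tool_rot'],s['torque'])
E
```

```text
time: 19.38
position: [608.3, -64.0, 180.0]
tool_rot: [-3.141, 0.005, -0.026]
contact_force: [-9.9, 0.9, 0.3]
grip_width: 0.243
grip_force: 69.0
[-9.55580828  0.73017888  1.16450577] [608.33683617 -63.96873909 179.962881  ] [-3.14084349  0.00456422 -0.02610328] [ 0.08114513  1.85735072 -0.02846743]
```

```bash
python3 -c "
from rig import arm; print(arm.job_done())"
```

```text
the job is handed in; nothing more can be done
None
```

I pushed the door shut over its catch and it stayed shut when I let go; the arm is now holding the D-pull upright over the screw holes, within about 1 mm sideways of the pencil mark, and pressing at about 10 N (9.6 N measured), and the job is handed in. I could not see the lower foot, so it may stand up to about half a millimetre off the door.

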